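# Unlatch a terminal box and push its cover off

## Robot

A 7-joint arm with a two-finger parallel gripper is mounted at the origin on the work surface. World frame = base frame: x ahead of the robot, y to its left, z up, the work surface at z = 0. Lengths are in m, angles in degrees, forces in N, time in s.
With the tool pointing down it reaches from about 0.425 to 1.025 m from the base axis. Payload 9.4 kg.
Tool frame: the origin (TCP) lies between the finger pads; the fingertips stand 14 mm ahead of it and the grasp point (between the pads) lies 5 mm behind it; z points along the fingers, y is the direction in which the jaws open and shut (so a half turn about z gives the same grasp; the last joint's range is limited). The gripper opens to 93 mm and grips with 3 to 60 N. Pads are 15 mm wide; open, the fingers measure 128 mm over their backs; the gripper's body (75 mm by 188 mm) begins 65 mm behind the grasp point.
Start: joints at [63.157, 34.337, -0.143, 91.639, 0.103, 54.024, -4.572], TCP at [0.277, -0.67, 0.233] pointing down, gripper open.
Joint ranges: [-147.43, 147.43], [-19.82, 112.94], [-74.19, 73.91], [6.32, 146.72], [-59.91, 239.91], [6.04, 106.73], [-150.56, 150.56]. Speed limits (degrees/s): [127.2, 127.2, 172.46, 172.46, 180, 180, 180].

## Interface

Orientations are given as [roll, pitch, yaw] about the fixed x, y, z axes, in that order (R = Rz(yaw) Ry(pitch) Rx(roll)).
In Python, from rig import ctrl gives the robot as it stands. The module is installed in compiled form; this text tells all that it offers.
- The arm moves only by the tool jog_arm, never from a script. Its argument "series" is a list of rows, each an object with "slide": the shift along the tool's x, y, z scaled (see below), a list of three; "yaw": the turn about the tool's z scaled (see below). In form: [{"slide": [dx, dy, dz], "yaw": yaw}, ...]. A call has exactly 8 rows; each row shifts and turns the commanded pose from where the row before left it, along the tool's axes as they then stand; what a row does not reach is not made up. The controller multiplies each number of a shift by 40 mm and each number of a turn by 8 degrees. A row lasts 1/10 s, in which the tool goes at most 50 mm and 8.59 degrees, less where a joint would pass 70% of its speed; a pose out of reach is approached as far as the arm can. A call with a number of a shift or a turn outside -1 to 1 is refused whole. A call with a gripper value outside its range is refused whole. "claw" is the closure, from 0 (fully open) to 1 (shut), set as the call begins (left out, the last holds). The fingers move at their own pace and stop on an object; "newtons" is the grip in N (left out, the last holds). Time passes only in rows, so rows that do not move let the fingers close, or fill a call up. It gives the time, the measured TCP pose, the force and the opening at its end, in the units of the state.
- ctrl.sense(): the state, without advancing time (a new reading comes with each control period).
- ctrl.capture(name): name is "side" or "top"; returns the picture (384x512x3 uint8, red, green, blue); there is no depth.
- ctrl.get_calibration(name): a dict with "fx", "fy", "cx", "cy" (pixels), "k1" (the pictures are not rectified: a ray, as slopes to the right and down, at radius r is drawn at 1 + k1 r^2 times it, then the intrinsics apply), "world_from_camera" (4x4, takes a point from camera to world coordinates). Camera axes: x right, y up, looking along -z (the intrinsics and any distortion apply to the point x, -y, -z); pixel columns grow to the right and rows downward; lengths in m; the calibration is good to about 2 mm. A picture is of the moment at which its call begins. get_calibration takes no time and is no camera call.
- ctrl.job_done(): hands the job in, once; it reports no verdict.
Trained networks look in the newest picture that a camera, given by its name, has taken for a name from the list of things; names that differ only in an ending like _2 or _b are one class to them, and where a whole thing is asked for, a point or a joint stands for the part that bears it (a point fixed in the world has none). Each returns a list of dicts, best first, with "score" (0 to 1); they miss things now and then, are a little off and sometimes report something else, mostly with a low value. They report only what shows in the picture. A call takes as long as a camera call. They do not tell look-alikes from the thing itself.
- ctrl.regions_of(camera, name): "region" (384x512 bool, what is visible of it) and "box" ([left, top, width, height] in pixels, round what is visible of it).
- ctrl.tip_of(camera, name): "pixel" ([column, row] in pixels: a listed point, or the origin of a listed thing).
The state is a dict: "time_s": time; "q": joint angles; "joint_velocities": joint speeds; "effort": joint torques, N m; "ee_pos": TCP position; "eef_rot": TCP orientation; "contact_force": force on the tool from outside, world axes, zero at the start; "ft_torque": the same for the moment, N m; "width": finger opening in m.
Only numpy, scipy, OpenCV 4.12 (cv2) and the standard library are available. Lean on these libraries where they do the work, as an engineer would, in place of code of your own. Each camera call takes 0.05 s, during which the arm holds its last target. There are 200 camera calls.

## Task

Open the terminal box in the fixture: press its red snap tab fully down, then push the released blue cover straight off the box until it lies flat on the wooden rest beside it, with no part of it still over the box. Only press and push: do not lift the cover, and leave the tape roll, the stack of spacers and the timer where they are.

Things in the scene. Friction and masses are not known exactly. Their poses are not given: they have to be found in the camera images.
- unit: Fixture fixed to the bench; place and yaw vary. Aluminium base 290 x 170 x 12 mm with a grey terminal box (x = -120 to -10 mm) and a pale wooden cover rest (x = -10 to +140 mm, then a 10 mm end wall). Origin on the bench surface; z up; +x is the way the cover slides off, from box to rest. The red tab stands at (-5, +79) mm in this frame.
- box_mid (a point): Middle of the box's mouth at rim height, 50 mm above the bench, where the cover is seated at first. Guides 51 mm to either side keep the cover straight; lips over its two side edges (up to 64 mm above the bench) stop it from being lifted here. A low stop (56 mm above the bench) stands behind the cover's rear end.
- rest_mid (a point): Point on the floor of the wooden rest, 48 mm above the bench, 127.5 mm along unit's +x from box_mid: a good final place for the cover's origin. Side walls at +-55 mm and an end wall are 60 mm above the bench; the end wall's face is 75 mm farther on.
- tab_top (a point): Centre of the top face of the red snap tab, a square pad 36 x 36 mm, pressed from above; 84 mm above the bench when up, 66 mm when fully down, always higher than the box parts round it. Moves with the tab.
- tab (a joint): Travel of the snap tab in m: 0 up (it may start up to 0.002 down), 0.018 fully down. It resists with about 6 N plus light damping, and stays wherever it is left: no spring lifts it. A catch on it stands in front of the cover's leading edge and frees the cover from about 0.0135 on.
- cover: Blue plastic cover: loose plate 100 x 96 x 8 mm (x, y, z), about 0.15 kg, with an upright lip across its rear end. Origin at the centre of the plate's underside; axes parallel to unit's. Starts at x = -62.5 mm in unit's frame; wholly off the box above x = 40 mm; meets the end wall at 90 mm. Slides with friction only and stops when no longer pushed.
- cover_lip (a point): Middle of the top edge of the cover's rear lip, on the lip's rear face (the face to push, looking to the cover's -x). The lip is 8 mm thick, 50 mm wide, and rises from the plate (8 mm) to 34 mm above the plate's underside. Behind it, above the low stop, is free space.
- tape_roll: Bystander: loose yellow roll of tape lying flat, 84 mm across, 24 mm high; origin at the centre of its underside.
- spacer_stack: Bystander: loose stack of round plastic spacers (one piece) blue, red, yellow, 52 mm across, 46 mm high; origin at the centre of its underside.
- bench_timer: Bystander: loose black timer 60 x 46 x 38 mm with a grey button on top; origin at the centre of its underside.
Mind the look-alikes: they are no part of the job. What is shaped like the cover but green or orange is not meant.

How it is judged:
By the outcome, as a careful person would: the job done as asked, in the order asked, and still so for the second after the job is handed in, with the robot touching nothing.
It also fails if it takes over 45 s, if anything falls off the work surface, if the arm or the gripper's body presses on something with over 40 N, if the wrist force passes 120 N, or if a joint passes its speed limit or range.

## Working session

There is one attempt and no reset: what is moved stays moved. The work goes in short steps, Python scripts to look and compute and a tool call to move; the robot and the scene stay as the last step left them, time stands still between calls to the robot, and variables do not carry over. Pictures are saved under pics/ and viewed, about 8 in all and at most 12, crops included, and the job is handed in when it is done.

Besides the shell and the picture viewer there is one more tool, called after "Request:" by a JSON object that holds its "name" and its "arguments". jog_arm: Moves the arm, as the interface text tells. Shifts and turns lie within -1 to 1; 1 stands for 40 mm of shift or 8 degrees of turn. Its arguments: {"type":"object","properties":{"series":{"type":"array"},"claw":{"type":"number"},"newtons":{"type":"number"}},"required":["series"]}

```bash
mkdir -p pics; cat > h.py <<'E'
import numpy as np, cv2
from rig import ctrl
def ray(cam,px):
    c=ctrl.get_calibration(cam); K=np.array([[c['fx'],0,c['cx']],[0,c['fy'],c['cy']],[0,0,1.]])
    d=(np.array(px,float)-[c['cx'],c['cy']])/[c['fx'],c['fy']]
    u=d.copy()
    for _ in range(20): u=d/(1+c['k1']*(u@u))
    T=np.array(c['world_from_camera']); return T[:3,3],T[:3,:3]@np.array([u[0],-u[1],-1])
def atz(cam,px,z):
    o,d=ray(cam,px); return o+d*(z-o[2])/d[2]
def proj(cam,P):
    c=ctrl.get_calibration(cam);T=np.array(c['world_from_camera']);p=T[:3,:3].T@(np.array(P)-T[:3,3])
    u=np.array([p[0],-p[1]])/-p[2];u=u*(1+c['k1']*(u@u));return u*[c['fx'],c['fy']]+[c['cx'],c['cy']]
def save(cam,name):
    im=ctrl.capture(cam);cv2.imwrite('pics/'+name,im[:,:,::-1]);return im
E
python3 - <<'E'
from h import *
a=save('top','t0.png');b=save('side','s0.png')
cv2.imwrite('pics/both.png',cv2.resize(np.hstack([a,b])[:,:,::-1],(800,300)))
Z=dict(cover_lip=.084,tab_top=.084,box_mid=.05,rest_mid=.048,unit=0,cover=.05,tape_roll=0,spacer_stack=0,bench_timer=0)
for n,z in Z.items():
  for c in('top','side'):
    for r in ctrl.tip_of(c,n)[:3]: print(n,c,round(r['score'],2),np.round(r['pixel'],1),np.round(atz(c,r['pixel'],z),3))
print(ctrl.sense())
E
```

```text
cover_lip top 0.97 [314.6 202.1] [ 0.524 -0.197  0.084]
cover_lip top 0.68 [300.  261.2] [ 0.364 -0.153  0.084]
cover_lip top 0.66 [357.3 208.2] [ 0.504 -0.313  0.084]
cover_lip side 0.95 [370.8 180.1] [ 0.376 -0.256  0.084]
cover_lip side 0.9 [310.7 166.6] [ 0.523 -0.183  0.084]
cover_lip side 0.75 [348.3 168.1] [ 0.453 -0.256  0.084]
tab_top top 0.7 [263.5 214. ] [ 0.494 -0.057  0.084]
tab_top side 0.81 [286.6 189.2] [ 0.489 -0.059  0.084]
box_mid top 0.88 [293.1 195.5] [ 0.546 -0.142  0.05 ]
box_mid top 0.2 [250.3 182.2] [ 0.586 -0.022  0.05 ]
box_mid side 0.91 [289.9 180. ] [ 0.548 -0.132  0.05 ]
box_mid side 0.19 [273.2 165.8] [ 0.63  -0.147  0.05 ]
rest_mid top 0.94 [248.9 180.2] [ 0.592 -0.018  0.048]
rest_mid top 0.7 [226.4 229.2] [0.455 0.048 0.048]
rest_mid top 0.41 [292.  200.1] [ 0.533 -0.138  0.048]
rest_mid side 0.78 [248.  189.7] [ 0.589 -0.018  0.048]
rest_mid side 0.44 [310.2 166.7] [ 0.562 -0.226  0.048]
unit top 0.8 [273.6 190. ] [ 0.567 -0.089  0.   ]
unit side 0.97 [272.4 198.1] [ 0.568 -0.087  0.   ]
cover top 0.96 [293.3 199.3] [ 0.535 -0.142  0.05 ]
cover top 
[... 638 characters left out ...]
 -0.083  0.   ]
{'time_s': 1.0, 'q': array([63.15787219, 34.33639364, -0.14301941, 91.64000968,  0.103559  ,
       54.02595916, -4.57243232]), 'joint_velocities': array([ 0.04688559,  0.01835311,  0.03249699, -0.05504405,  0.04819768,
        0.11535287, -0.15363181]), 'effort': array([-2.58493337e-04, -7.64858150e+01,  1.49639592e+00, -2.52713674e+01,
       -5.23283682e-02,  1.02764490e-02, -4.64713963e-06]), 'ee_pos': array([ 0.276812  , -0.6700519 ,  0.23262287]), 'eef_rot': array([-1.79998019e+02,  3.30447770e-03,  2.24486282e+01]), 'contact_force': array([-0.16486821,  0.85833407, -0.20257198]), 'ft_torque': array([-0.03474327,  0.03705348, -0.00560874]), 'width': 0.09309000140423115}
```

View pics/t0.png

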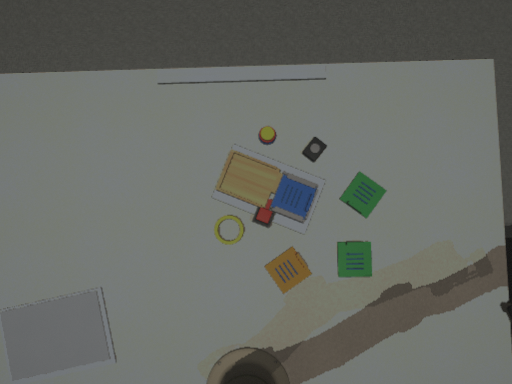

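View pics/s0.png

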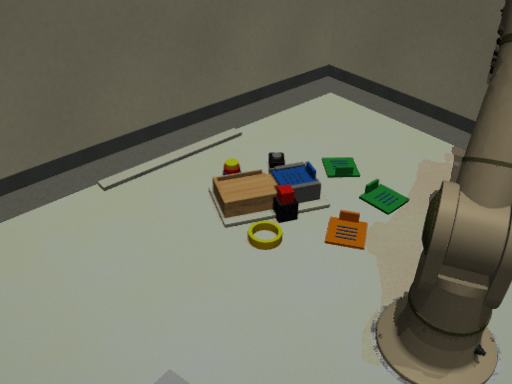

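Viewed 2 pictures. Candidates for the cover in the top view are blue (293,196), orange (288,270), green (363,195) and green (354,259). I choose the blue one, seated in the grey box beside the wooden rest at (249,180). The red tab is at (264,214). Next I fit the fixture pose and check it in a crop.

```bash
cat >> h.py <<'E'
def U(p,pose):
    x,y,t=pose;c,s=np.cos(t),np.sin(t);return np.array([x+c*p[0]-s*p[1],y+s*p[0]+c*p[1],p[2]])
E
python3 - <<'E'
from h import *
from scipy.optimize import least_squares
obs=[('top',(314.6,202.1),(-.1125,0,.084)),('side',(310.7,166.6),(-.1125,0,.084)),('top',(263.5,214),(-.005,.079,.083)),('side',(286.6,189.2),(-.005,.079,.083)),
('top',(293.1,195.5),(-.0625,0,.05)),('side',(289.9,180),(-.0625,0,.05)),('top',(248.9,180.2),(.065,0,.048)),('side',(248,189.7),(.065,0,.048)),('top',(273.6,190),(0,0,0)),('side',(272.4,198.1),(0,0,0))]
f=lambda v:np.concatenate([proj(c,U(p,v))-px for c,px,p in obs])
r=least_squares(f,[.568,-.088,1.22],loss='soft_l1');v=r.x
print(v[:2],np.degrees(v[2]));print(np.round(f(v).reshape(-1,2),1))
for n,p in dict(tab=(-.005,.079,.084),lip=(-.1125,0,.084),rest=(.065,0,.048)).items():print(n,np.round(U(p,v),4))
outs=[]
for cam,f0,(x0,y0) in(('top','t0.png',(205,130)),('side','s0.png',(200,135))):
    S=4;im=cv2.imread('pics/'+f0)[y0:y0+100,x0:x0+130]
    im=cv2.resize(im,None,fx=S*.75,fy=S,interpolation=cv2.INTER_CUBIC) if 0 else cv2.resize(im,None,fx=3,fy=3,interpolation=cv2.INTER_CUBIC)
    for q,z,col in(((-.145,-.085,.145,.085),.012,(255,255,0)),((-.023,.061,.013,.097),.084,(0,255,0)),((-.1125,-.048,-.0125,.048),.058,(255,0,255)),((-.1125,-.025,-.1045,.025),.084,(0,255,255))):
        P=[(proj(cam,U((a,b,z),v))-[x0,y0]+.5)*3-.5 for a,b in((q[0],q[1]),(q[2],q[1]),(q[2],q[3]),(q[0],q[3]))]
        cv2.polylines(im,[np.int32(np.round(P))],True,col,1)
    outs.append(im)
cv2.imwrite('pics/crop.png',np.hstack(outs))
E
```

```text
[ 0.56750545 -0.08288103] 68.41808437929772
[[-3.7 -0.8]
 [ 0.3 -1. ]
 [ 0.5  0.8]
 [-1.1 -0.2]
 [-0.2  0.4]
 [ 3.4 -0.6]
 [ 1.4  0.2]
 [ 0.8 -1.1]
 [-2.  -0.1]
 [-1.2  0.7]]
tab [ 0.4922 -0.0585  0.084 ]
lip [ 0.5261 -0.1875  0.084 ]
rest [ 0.5914 -0.0224  0.048 ]
```

View pics/crop.png

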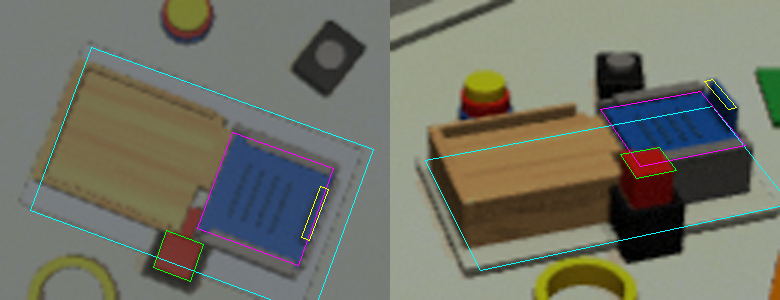

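Viewed 3 pictures. In the crop the fitted outlines sit on the blue cover (top view magenta), its lip at crop (315,213) and the red tab at (178,255). The base outline is off only because the base isn't centred on x. I close the gripper, turn, and head for the tab.

Request:
{"name": "jog_arm", "arguments": {"series": [{"slide": [0, 0, 0], "yaw": -0.96}, {"slide": [0, 0, 0], "yaw": -0.96}, {"slide": [0, 0, 0], "yaw": -0.96}, {"slide": [0, 0, 0], "yaw": -0.96}, {"slide": [0, 0, 0], "yaw": -0.96}, {"slide": [0, 0, 0], "yaw": -0.96}, {"slide": [0.8, 0, 0], "yaw": 0}, {"slide": [0.8, 0, 0], "yaw": 0}], "claw": 1, "newtons": 20}}

```text
time_s: 1.8
ee_pos: [0.2997, -0.6104, 0.2322]
eef_rot: [-180.0, -0.0, 68.4]
contact_force: [0.3, 0.7, -0.5]
width: 0.0335
```

Request:
{"name": "jog_arm", "arguments": {"series": [{"slide": [0.9, 0, 0], "yaw": 0}, {"slide": [0.9, 0, 0], "yaw": 0}, {"slide": [0.9, 0, 0], "yaw": 0}, {"slide": [0.9, 0, 0], "yaw": 0}, {"slide": [0.9, 0, 0], "yaw": 0}, {"slide": [0.9, 0, 0], "yaw": 0}, {"slide": [0.9, 0, 0], "yaw": 0}, {"slide": [0.9, 0, 0], "yaw": 0}]}}

```text
time_s: 2.6
ee_pos: [0.4061, -0.3413, 0.2329]
eef_rot: [180.0, 0.0, 68.5]
contact_force: [1.2, -0.1, 0.1]
width: 0.0006
```

Request:
{"name": "jog_arm", "arguments": {"series": [{"slide": [0.92, -0.075, 0], "yaw": 0}, {"slide": [0.92, -0.075, 0], "yaw": 0}, {"slide": [0.92, -0.075, 0], "yaw": 0}, {"slide": [0.92, -0.075, 0], "yaw": 0}, {"slide": [0.92, -0.075, 0.5], "yaw": 0}, {"slide": [0.92, -0.075, 0.7], "yaw": 0}, {"slide": [0.92, -0.075, 0.7], "yaw": 0}, {"slide": [0.92, -0.075, 0.7], "yaw": 0}]}}

```text
time_s: 3.4
ee_pos: [0.4917, -0.0585, 0.128]
eef_rot: [179.9, -0.0, 68.5]
contact_force: [-0.2, -0.2, 0.1]
width: 0.0005
```

```bash
python3 - <<'E'
from h import *
s=ctrl.sense();print(s['ee_pos'],s['time_s'])
a=save('top','t1.png');b=save('side','s1.png')
c=[cv2.resize(i[y:y+100,x:x+100,::-1],None,fx=4,fy=4,interpolation=cv2.INTER_CUBIC) for i,x,y in((a,215,160),(b,235,115))]
cv2.imwrite('pics/c1.png',np.hstack(c))
for k in('top','side'):
  for r in ctrl.tip_of(k,'tab_top')[:1]: print(k,r['score'],r['pixel'],atz(k,r['pixel'],.083))
E
```

```text
[ 0.4917059  -0.05853281  0.1279833 ] 3.4
top 0.31 [274.6, 190.8] [ 0.55730022 -0.0891266   0.083     ]
side 0.88 [286.1, 191.0] [ 0.48500431 -0.05360611  0.083     ]
```

View pics/c1.png

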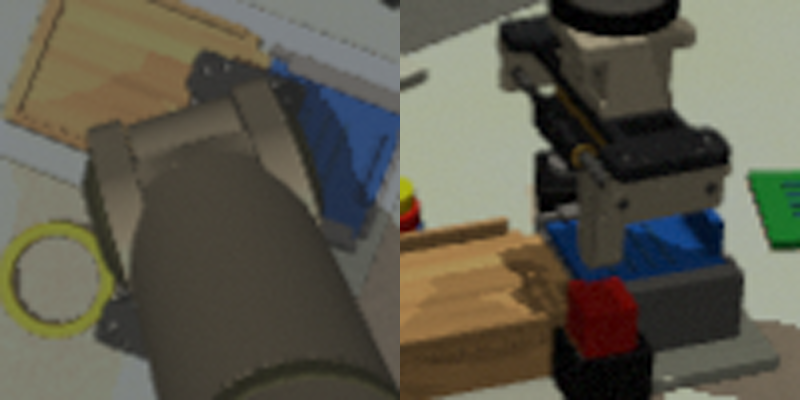

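Viewed 4. The side view shows the closed fingertips about 30 mm above the red tab, with tip at crop (600,265) and tab top at (602,285). I press gently.

Request:
{"name": "jog_arm", "arguments": {"series": [{"slide": [0, 0, 0.3], "yaw": 0}, {"slide": [0, 0, 0.3], "yaw": 0}, {"slide": [0, 0, 0.12], "yaw": 0}, {"slide": [0, 0, 0.12], "yaw": 0}, {"slide": [0, 0, 0.12], "yaw": 0}, {"slide": [0, 0, 0.12], "yaw": 0}, {"slide": [0, 0, 0.08], "yaw": 0}, {"slide": [0, 0, 0], "yaw": 0}]}}

```text
time_s: 4.4
ee_pos: [0.4908, -0.0605, 0.0819]
eef_rot: [-180.0, 0.0, 68.5]
contact_force: [-0.1, -1.0, -0.2]
width: 0.0002
```

Request:
{"name": "jog_arm", "arguments": {"series": [{"slide": [0, 0, 0.05], "yaw": 0}, {"slide": [0, 0, 0.05], "yaw": 0}, {"slide": [0, 0, 0.03], "yaw": 0}, {"slide": [0, 0, 0.03], "yaw": 0}, {"slide": [0, 0, 0], "yaw": 0}, {"slide": [0, 0, 0], "yaw": 0}, {"slide": [0, 0, 0], "yaw": 0}, {"slide": [0, 0, 0], "yaw": 0}]}}

```text
time_s: 5.2
ee_pos: [0.4913, -0.0604, 0.0796]
eef_rot: [179.8, 0.0, 68.5]
contact_force: [-12.7, -0.0, 65.6]
width: 0.0004
```

```bash
python3 - <<'E'
from h import *
b=save('side','s2.png')
cv2.imwrite('pics/c2.png',cv2.resize(b[145:235,235:345,::-1],None,fx=5,fy=5,interpolation=cv2.INTER_CUBIC))
s=ctrl.sense();p=s['ee_pos'];print(p,s['contact_force'],proj('side',[p[0],p[1],p[2]-.014]))
E
```

```text
[ 0.4912961  -0.06037714  0.07965734] [-12.27465169  -0.72362176  65.22701495] [285.95724236 194.53722029]
```

View pics/c2.png

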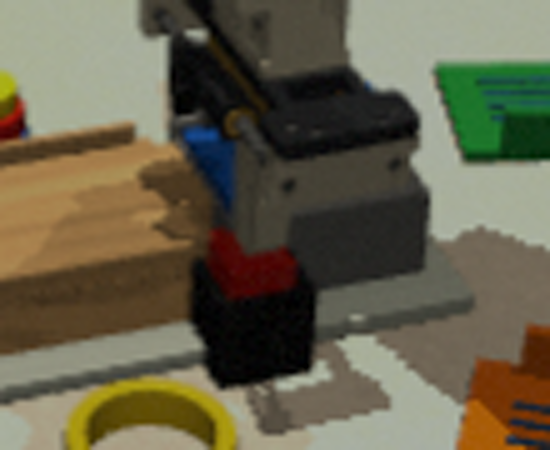

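Viewed 5. The tab is fully down: red pad at crop (250,265), barely above its black housing. The tip is at 66 mm with a firm stop. I lift off and go behind the lip.

Request:
{"name": "jog_arm", "arguments": {"series": [{"slide": [0, 0, -0.2], "yaw": 0}, {"slide": [0, 0, -0.6], "yaw": 0}, {"slide": [0, 0, -0.9], "yaw": 0}, {"slide": [-0.84, 0.5, -0.3], "yaw": 0}, {"slide": [-0.84, 0.5, 0], "yaw": 0}, {"slide": [-0.84, 0.5, 0], "yaw": 0}, {"slide": [-0.84, 0.45, 0], "yaw": 0}, {"slide": [-0.6, 0, 0], "yaw": 0}]}}

```text
time_s: 6.05
ee_pos: [0.5068, -0.239, 0.1558]
eef_rot: [179.9, 0.0, 68.4]
contact_force: [-0.3, 0.2, 0.3]
width: 0.0005
```

```bash
python3 - <<'E'
from h import *
a=save('top','t3.png');b=save('side','s3.png')
cv2.imwrite('pics/c3.png',np.hstack([cv2.resize(i[y:y+110,x:x+110,::-1],(400,400),interpolation=cv2.INTER_CUBIC) for i,x,y in((a,235,145),(b,240,115))]))
for n,z in dict(tab_top=.066,cover_lip=.084,cover=.05,box_mid=.05,rest_mid=.048).items():
  for c in('top','side'):
    for r in ctrl.tip_of(c,n)[:2]: print(n,c,round(r['score'],2),np.round(r['pixel'],1),np.round(atz(c,r['pixel'],z),3))
s=ctrl.sense();p=s['ee_pos'];v=(.5675,-.0829,np.radians(68.42))
d=p[:2]-v[:2];t=v[2];print(s['time_s'],p,s['contact_force'],'unit',d@[np.cos(t),np.sin(t)],d@[-np.sin(t),np.cos(t)])
E
```

```text
tab_top top 0.45 [265.8 214.5] [ 0.493 -0.064  0.066]
tab_top side 0.46 [287.4 196.1] [ 0.484 -0.058  0.066]
cover_lip top 0.89 [304.  261.8] [ 0.362 -0.164  0.084]
cover_lip top 0.71 [311.  199.6] [ 0.531 -0.188  0.084]
cover_lip side 0.9 [369.9 177.8] [ 0.385 -0.263  0.084]
cover_lip side 0.84 [347.2 207.2] [ 0.34  -0.117  0.084]
cover top 0.91 [354. 258.] [ 0.368 -0.305  0.05 ]
cover top 0.71 [290.8 199.3] [ 0.535 -0.135  0.05 ]
cover side 0.78 [341.1 167.2] [ 0.501 -0.289  0.05 ]
cover side 0.77 [344.9 232.8] [ 0.305 -0.074  0.05 ]
box_mid top 0.79 [296.3 197.3] [ 0.54  -0.151  0.05 ]
box_mid top 0.6 [272.8 187.8] [ 0.569 -0.085  0.05 ]
box_mid side 0.89 [289.8 180.1] [ 0.548 -0.131  0.05 ]
rest_mid top 0.84 [250.4 179.9] [ 0.593 -0.023  0.048]
rest_mid top 0.44 [263.3 217.8] [ 0.485 -0.056  0.048]
rest_mid side 0.64 [249.3 185.6] [ 0.601 -0.033  0.048]
6.65 [ 0.50597613 -0.23502455  0.15588715] [ 0.3069408  -0.05120533  0.60331807] unit -0.16408984896703893 0.0012599466745088217
```

View pics/c3.png

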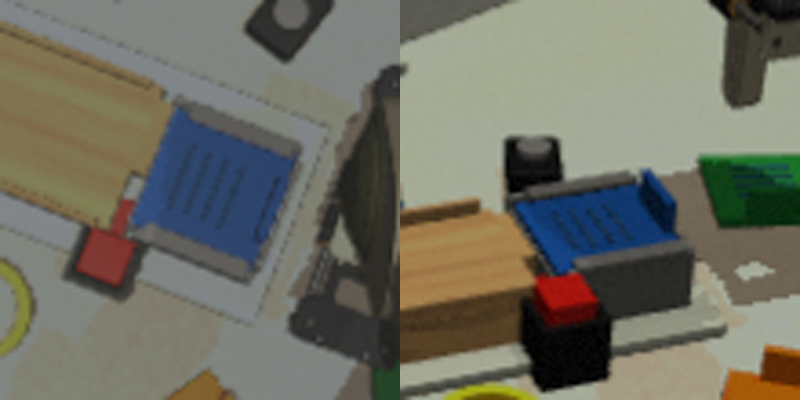

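Viewed 6. The tab is down at top crop (105,255). The cover is still seated with its lip clear at side crop (660,205), and the fingers are at (740,100), well behind it. I descend, approach and push slowly.

Request:
{"name": "jog_arm", "arguments": {"series": [{"slide": [0, 0.03, 0.6], "yaw": 0}, {"slide": [0, 0, 0.6], "yaw": 0}, {"slide": [0, 0, 0.5], "yaw": 0}, {"slide": [0, 0, 0.22], "yaw": 0}, {"slide": [0.3, 0, 0], "yaw": 0}, {"slide": [0.3, 0, 0], "yaw": 0}, {"slide": [0.25, 0, 0], "yaw": 0}, {"slide": [0.25, 0, 0], "yaw": 0}]}}

```text
time_s: 7.45
ee_pos: [0.5239, -0.194, 0.0799]
eef_rot: [179.9, -0.0, 68.6]
contact_force: [0.2, -0.1, 1.2]
width: 0.0005
```

Request:
{"name": "jog_arm", "arguments": {"series": [{"slide": [0.2, 0, 0], "yaw": 0}, {"slide": [0.2, 0, 0], "yaw": 0}, {"slide": [0.2, 0, 0], "yaw": 0}, {"slide": [0.2, 0, 0], "yaw": 0}, {"slide": [0.2, 0, 0], "yaw": 0}, {"slide": [0.2, 0, 0], "yaw": 0}, {"slide": [0.2, 0, 0], "yaw": 0}, {"slide": [0.2, 0, 0], "yaw": 0}]}}

```text
time_s: 8.25
ee_pos: [0.5466, -0.1351, 0.079]
eef_rot: [180.0, 0.0, 68.5]
contact_force: [-0.4, -2.4, 2.5]
width: 0.0006
```

Request:
{"name": "jog_arm", "arguments": {"series": [{"slide": [0.22, 0, 0], "yaw": 0}, {"slide": [0.22, 0, 0], "yaw": 0}, {"slide": [0.22, 0, 0], "yaw": 0}, {"slide": [0.22, 0, 0], "yaw": 0}, {"slide": [0.22, 0, 0], "yaw": 0}, {"slide": [0.22, 0, 0], "yaw": 0}, {"slide": [0.15, 0, 0], "yaw": 0}, {"slide": [0.08, 0, 0], "yaw": 0}]}}

```text
time_s: 9.05
ee_pos: [0.5693, -0.0772, 0.079]
eef_rot: [-180.0, -0.0, 68.6]
contact_force: [0.7, -0.8, -0.1]
width: 0.0004
```

Request:
{"name": "jog_arm", "arguments": {"series": [{"slide": [-0.1, 0, 0], "yaw": 0}, {"slide": [-0.5, 0, 0], "yaw": 0}, {"slide": [-0.8, 0, -0.5], "yaw": 0}, {"slide": [-1, 0, -1], "yaw": 0}, {"slide": [-1, 0, -0.8], "yaw": 0}, {"slide": [-1, 0, 0], "yaw": 0}, {"slide": [-0.6, 0, 0], "yaw": 0}, {"slide": [0, 0, 0], "yaw": 0}]}}

```text
time_s: 9.85
ee_pos: [0.4954, -0.2636, 0.1659]
eef_rot: [180.0, 0.1, 68.1]
contact_force: [-0.5, 0.0, -1.3]
width: 0.0005
```

```bash
python3 - <<'E'
from h import *
a=save('top','t4.png');b=save('side','s4.png')
v=(.5675,-.0829,np.radians(68.42));t=v[2]
for n,z in dict(tab_top=.066,cover_lip=.082,cover=.048).items():
  for c in('top','side'):
    for r in ctrl.tip_of(c,n)[:4]:
      w=atz(c,r['pixel'],z);d=w[:2]-v[:2];print(n,c,round(r['score'],2),np.round(r['pixel'],1),'unit',np.round([d@[np.cos(t),np.sin(t)],d@[-np.sin(t),np.cos(t)]],3))
o=[]
for i,cam,x,y in((a,'top',205,125),(b,'side',205,135)):
  i=cv2.resize(i[y:y+110,x:x+110,::-1],(396,396),interpolation=cv2.INTER_CUBIC);o.append(i)
cv2.imwrite('pics/c4.png',np.hstack(o));s=ctrl.sense();print(s['time_s'],s['ee_pos'],s['contact_force'])
E
```

```text
tab_top top 0.76 [265.4 218.8] unit [-0.012  0.088]
tab_top side 0.7 [286.5 196. ] unit [-0.006  0.086]
cover_lip top 0.83 [301.9 260.2] unit [-0.144  0.159]
cover_lip top 0.67 [267.7 184.1] unit [ 0.015 -0.004]
cover_lip top 0.59 [357.4 241.8] unit [-0.268  0.06 ]
cover_lip side 0.89 [268.1 173.9] unit [ 0.011 -0.002]
cover_lip side 0.84 [346.9 168.5] unit [-0.2    0.041]
cover_lip side 0.81 [372.  176.9] unit [-0.244  0.099]
cover_lip side 0.7 [351.3 210.3] unit [-0.12   0.211]
cover top 0.87 [353.8 257. ] unit [-0.279  0.102]
cover top 0.82 [288.8 271.6] unit [-0.124  0.202]
cover top 0.78 [247.6 184.8] unit [0.068 0.014]
cover top 0.67 [251.2 178.6] unit [ 0.065 -0.006]
cover side 0.91 [384.4 197.7] unit [-0.255  0.152]
cover side 0.9 [250.2 189.8] unit [0.063 0.006]
cover side 0.9 [341.6 166.9] unit [-0.219 -0.018]
cover side 0.83 [344.7 233.2] unit [-0.088  0.246]
10.25 [ 0.49833656 -0.25778255  0.16547541] [ 0.41302809  0.41815257 -0.14780023]
```

View pics/c4.png

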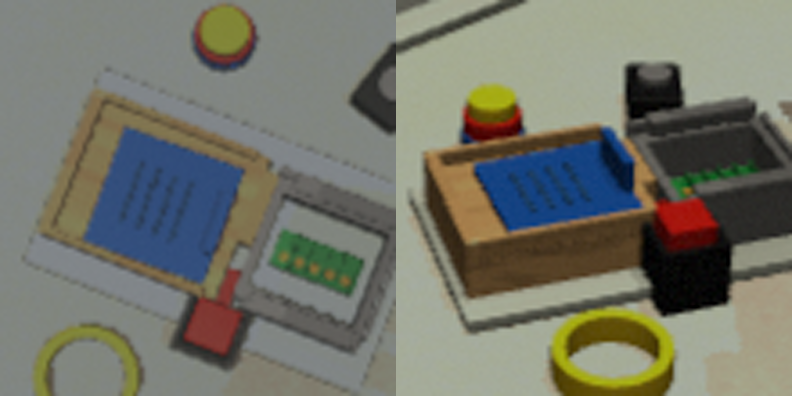

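Viewed 7. The blue cover lies flat on the wooden rest (top crop (165,205)) with a gap to the open box at (320,260). The tab is down at (213,325), and the bystanders are where they were. The cover's origin is at x ≈ 63–68 mm, against the 40 mm needed. I hand in.

```bash
python3 -c "
from rig import ctrl
print(ctrl.job_done())"
```

```text
the job is handed in; nothing more can be done
None
```

The terminal box is open, and I handed the job in at about 10 s of robot time. I pressed the red tab fully down with the closed fingertips, then pushed the blue cover by its rear lip onto the wooden rest. I then backed the arm off, clear of everything.

- **Tab:** the fingertips met a firm stop at about 66 mm, the fully-down height. The fingertip force there reached about 66 N, above 40 N, but that limit covers the arm and gripper body. It stayed below the 120 N wrist limit.
- **Cover:** it looks flat in both views, with a visible gap to the open box. Its origin is at x ≈ 63–68 mm (40 mm needed).
- **Bystanders:** the tape roll, spacers and timer look unmoved in the last picture; I did not re-measure their positions.
- **Disagreements:** the trained networks differed by up to about 10 mm on some points and also reported the green and orange look-alikes. I settled these with the fitted fixture pose and the pictures.

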